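# Wedge the rocking instrument box

### The job

The small grey instrument box on the bench rocks because the rubber foot at one corner is missing. Using only the outside of the fingers, push the wooden wedge along the bench, thin end first, under that corner until the box stands level and no longer rocks; do not pick up or carry anything, do not shove the box out of its place, and leave everything else where it stands. Test it by pressing down on top of that corner, and finish like that: the program ends while the fingertips are still pressing on the corner and the box stays firm and level on the wedge.

Things in the scene. Friction and masses are not known exactly. Their poses are not given: they have to be found in the camera images.
- module: loose light grey instrument box: case 130 mm (its x) by 180 mm (its y) by 44 mm, on 14 mm high rubber feet, so its flat underside is 14 mm and its flat top 58 mm above the bench. Origin at bench level under the middle, z up. Feet, 16 mm across, at x, y (-50,75), (-50,-75), (50,75) mm; the one at (50,-75) is missing. About 1.2 kg; the feet grip the bench against a few newtons sideways
- module_press (a point): point on the box's top over the corner without a foot, at (45,-70,58) mm in the box's frame, 20 mm in from both side faces: press here. Untouched, the box stands level on three feet (it is heavier at the opposite corner); unwedged, 1 to 3 N here tips it until this corner is down on the bench
- module_edge (a point): point on the lower edge of the box's -y side face near the corner without a foot, at (40,-90,14) mm in the box's frame; a good place for the wedge to go under, pushed towards the box's +y. The box's +x points away from the robot within 15 degrees, so the bare corner is its far right one as seen from the robot, and the wedge comes from the right
- wedge: loose plain wooden wedge, flat on the bench, 40 mm wide (its x), 90 mm long (its y), about 80 g. Top slopes evenly from 23 mm high at the -y end (an upright flat face) to 3 mm at the thin +y end: 14 mm high 49.5 mm from the thin end. Origin at bench level in its middle, z up. Starts off the box's -y side, thin end towards the box; does not slip back by itself
- wedge_tip (a point): middle of the wedge's thin end, at bench level, (0,45,0) mm in the wedge's frame
- mug: bystander: white mug, 76 mm across, 90 mm high; origin under its middle
- jar: bystander: small clear jar with a white cap, 44 mm across, 60 mm high; origin under its middle
- weight: bystander: steel calibration weight with a knob, 36 mm across, 54 mm high; origin under its middle
- adapter: bystander: connector adapter standing upright, steel and brass, 22 mm across, 46 mm high; origin under its middle
- screwdriver: bystander: screwdriver lying on the bench, about 200 mm long along its x; origin under its middle
- tray: bystander: empty grey parts tray, 120 by 160 by 30 mm; origin under its middle
- sensor: bystander: white sensor housing, 45 by 75 by 28 mm; origin under its middle
Mind the look-alikes: they are no part of the job. What is meant by the module is not green, and is the smaller of those in its own colour.

How it is judged (in metres and radians):
At the end, for the whole second after the job is handed in: fingers press the box top with over 2 N within 45 mm of module_press; under it the box is still, level within 0.015 rad, under 30 mm from its start, and bears on the wedge with over 1 N; the wedge lies flat and still, thin end within 60 mm of module_press seen from above (angle between module's own z axis and vertical below 0.015 rad and contact force between the fingers and module above 2 N and contact force between wedge and module above 1 N and horizontal distance between the grasp point and module_press below 0.045 m and horizontal distance between wedge_tip and module_press below 0.06 m and height (world z) of wedge below 0.006 m and height (world z) of module below 0.008 m and distance of module from where it was at the start of the episode below 0.03 m and linear speed of each of module, wedge below 0.01 m/s); the arm keeps its last pose, push and grip.
It fails at once if the wedge is lifted off the bench (height (world z) of wedge above 0.012 m).
It fails at once if the box is lifted (height (world z) of module above 0.015 m).
It fails at once if the box is tipped over or shoved more than 40 mm (angle between module's own z axis and vertical above 0.3 rad or distance of module from where it was at the start of the episode above 0.04 m).
It fails at once if a bystander is moved by more than 20 mm (distance of any of mug, jar, weight, adapter, screwdriver, tray, sensor from where it was at the start of the episode above 0.02 m).
It also fails if it takes over 45 s, if anything falls off the work surface, if the arm or the gripper's body presses on something with over 40 N, if the wrist force passes 120 N, or if a joint passes its speed limit or range.

### The arm

A 6-joint arm with a two-finger parallel gripper is mounted at the origin on the work surface. World frame = base frame: x ahead of the robot, y to its left, z up, the work surface at z = 0. Lengths are in mm, angles in rad, forces in N, time in s.
With the tool pointing down it reaches from about 275 to 750 mm from the base axis. Payload 10.2 kg.
Tool frame: the origin (TCP) lies between the finger pads; the fingertips stand 11 mm ahead of it and the grasp point (between the pads) lies 8 mm behind it; z points along the fingers, y is the line along which they close (so a half turn about z gives the same grasp; the last joint's range is limited). The gripper opens to 85 mm and grips with 20 to 120 N. Pads are 22 mm wide; open, the fingers measure 114 mm over their backs; the gripper's body (76 mm by 85 mm) begins 54 mm behind the grasp point. The pads swing forward as they close: fully open they stand 13 mm farther back than shut.
Start: joints at [0.971, 0.313, 1.498, -0, 1.331, -0.223], TCP at [193.185, 488.171, 242.294] pointing down, gripper open.
Joint ranges: [-2.94, 2.94], [-0.97, 2.17], [0.19, 2.56], [-1.23, 4.37], [0.02, 3.11], [-2.88, 2.88]. Speed limits (rad/s): [2.39, 2.39, 3.01, 3.14, 3.14, 3.14].

### API

Orientations are given as a unit quaternion [w, x, y, z].
In Python, from rig import sense, eyes, finish_job gives the robot as it stands.
- The arm moves only by the shell command python3 -m jog 'ROWS' [FORCE]. ROWS is JSON, a list of rows, each a list of 7 numbers: the shift along the tool's x, y, z in m, then the turn, a rotation vector about the tool's x, y, z in rad, then the finger opening in m, from 0 to 0.0854. In form: [[dx, dy, dz, rx, ry, rz, gripper], ...]. A call has 1 to 5 rows; each row shifts and turns the commanded pose from where the row before left it, along the tool's axes as they then stand; what a row does not reach is not made up. A row lasts 1/10 s, in which the tool goes at most 50 mm and 8.59 degrees, less where a joint would pass 70% of its speed; a pose out of reach is approached as far as the arm can. A call is refused whole if a number of a shift passes 0.05 or a number of a turn 0.15, either way. A call with a gripper value outside its range is refused whole. The fingers move at their own pace and stop on an object; FORCE is the grip in N (left out, the last holds). Time passes only in rows, so rows that do not move let the fingers close. It gives the time, the measured TCP pose, the force, the opening and the grip force at its end, in the units of the state.
- sense(): the state, without advancing time (a new reading comes with each control period).
- eyes.capture(name): name is "scene" or "top" or "wrist"; returns the picture (480x640x3 uint8, red, green, blue); there is no depth.
- eyes.calibration(name): a dict with "fx", "fy", "cx", "cy" (pixels), "cam_to_world" (4x4, takes a point from camera to world coordinates); the wrist camera has in their place "mount" (4x4, takes a point from camera to tool coordinates, whose origin is the TCP and whose axes are the flange's). Camera axes: x right, y down, z forward; pixel columns grow to the right and rows downward; lengths in mm; the calibration is good to about 2 mm. A picture is of the moment at which its call begins: read the wrist's pose just before it. calibration takes no time and is no camera call.
- finish_job(): hands the job in; it is judged then, once.
The state is a dict: "time_s": time; "joints": joint angles; "dq": joint speeds; "tau": joint torques, N m; "eef_pos": TCP position; "ee_rot": TCP orientation; "force": force on the tool from outside, world axes, zero at the start; "wrist_torque": the same for the moment, N m; "grip_width": opening from 0.0 (shut) to 1.0 (fully open); "grip_force": force on a finger pad.
Only numpy, scipy, OpenCV 4.12 (cv2) and the standard library are available. Lean on these libraries where they do the work, as an engineer would, in place of code of your own. Each camera call takes 0.05 s, during which the arm holds its last target. There are 200 camera calls.

## Working session

There is one attempt and no reset: what is moved stays moved. The work goes in short steps, Python scripts to look and compute and a shell command to move; the robot and the scene stay as the last step left them, time stands still between calls to the robot, and variables do not carry over. Pictures are saved under pics/ and viewed, at most 10 in all, crops included, and the job is handed in when it is done.

```bash
mkdir -p pics; ls; python3 - <<'E'
from rig import sense, eyes
import cv2
for n in ("top","scene"):
    cv2.imwrite(f"pics/{n}0.png", eyes.capture(n)[:,:,::-1]); c=eyes.calibration(n); print(n,c)
print(sense())
E
```

```text
pics
top {'fx': 559.3144709749757, 'fy': 559.3144709749757, 'cx': 327.4890687698103, 'cy': 245.75284738524473, 'cam_to_world': array([[ 2.13220613e-02, -9.96619293e-01,  7.93432696e-02,
         3.93789049e+02],
       [-9.99602259e-01, -1.97860104e-02,  2.00957309e-02,
         3.55141716e+01],
       [-1.84579064e-02, -7.97401940e-02, -9.96644775e-01,
         1.49112520e+03],
       [ 0.00000000e+00,  0.00000000e+00,  0.00000000e+00,
         1.00000000e+00]])}
scene {'fx': 560.3625958684225, 'fy': 560.3625958684225, 'cx': 323.322451545158, 'cy': 233.5687184108437, 'cam_to_world': array([[-6.69989517e-01,  4.36288606e-01, -6.00638243e-01,
         1.21401105e+03],
       [ 7.42274165e-01,  3.80661474e-01, -5.51476116e-01,
         7.21413015e+02],
       [-1.19629071e-02, -8.15321467e-01, -5.78884958e-01,
         7.74948779e+02],
       [ 0.00000000e+00,  0.00000000e+00,  0.00000000e+00,
         1.00000000e+00]])}
{'time_s': 0.1, 'joints': array([ 9.70575940e-01,  3.13406413e-01,  1.49834033e+00,  1.39549754e-05,
        1.33096834e+00, -2.23393285e-01]), 'dq': array([ 9.66989895e-04, -3.08770262e-03, -1.64321475e-03, -7.17044793e-04,
       -7.48044876e-05,  1.28672355e-04]), 'tau': array([ 4.03005790e-03, -4.12903512e+01, -2.60139030e+01, -3.22238031e-05,
        3.04834954e-03,  4.19513435e-05]), 'eef_pos': array([193.07380357, 487.99235882, 241.79378196]), 'ee_rot': array([-2.30844513e-04,  1.87302360e-01,  9.82302148e-01, -5.11582233e-04]), 'force': array([-0.03549414,  0.07680613,  0.07103736]), 'wrist_torque': array([-0.03683036, -0.01651138, -0.00247517]), 'grip_force': 0.0, 'grip_width': 1.0009770768188393}
```

View pics/top0.png

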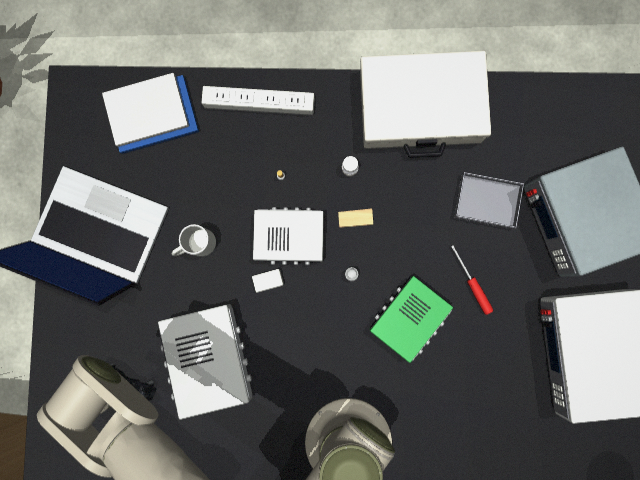

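View pics/scene0.png

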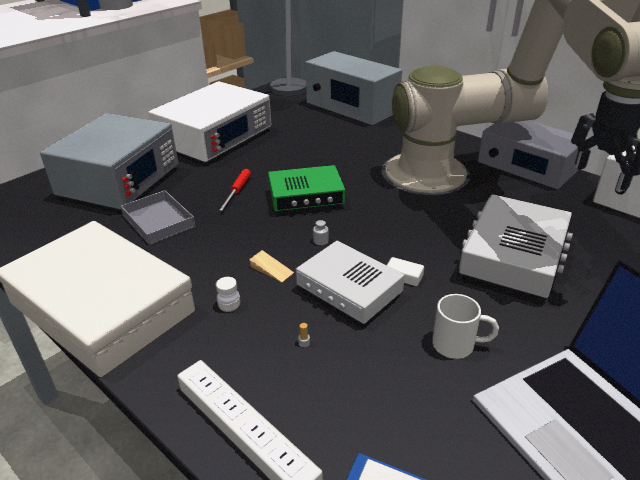

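The top picture shows three candidates for the box: small light grey (288,236), larger grey (205,360) and green (411,318). The small grey one fits, since it isn't green and is the smaller of the greys. The wedge is at (355,217), to its right. I'll check both in an enlarged crop.

```bash
python3 - <<'E'
import cv2
a=cv2.imread("pics/top0.png")[195:285,240:390]
cv2.imwrite("pics/crop0.png",cv2.resize(a,None,fx=5.3,fy=5.3,interpolation=cv2.INTER_CUBIC))
E
```

```text
(no output)
```

View pics/crop0.png

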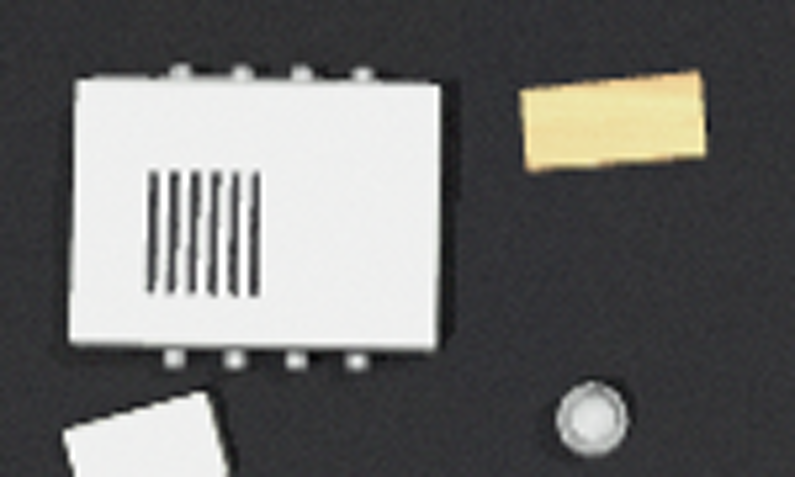

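The crop confirms the small light-grey box, with top corners at (77,80), (441,86), (437,349) and (69,345) in crop pixels. The wedge corners are at (520,90), (700,71), (706,157) and (526,171), with its thin end towards the box.

```bash
cat > h.py <<'E'
import numpy as np
from rig import sense, eyes
def ray(u,v,z,n="top"):
    c=eyes.calibration(n);M=c["cam_to_world"]
    d=M[:3,:3]@[(u-c["cx"])/c["fx"],(v-c["cy"])/c["fy"],1];p=M[:3,3]
    return (p+d*(z-p[2])/d[2])
def cr(u,v,z): return ray(240+(u+.5)/5.3-.5,195+(v+.5)/5.3-.5,z)
def fit(P,Q): # 2D rigid: model P -> world Q
    P=np.array(P,float);Q=np.array(Q)[:,:2]
    a=P-P.mean(0);b=Q-Q.mean(0)
    th=np.arctan2((a[:,0]*b[:,1]-a[:,1]*b[:,0]).sum(),(a*b).sum())
    R=np.array([[np.cos(th),-np.sin(th)],[np.sin(th),np.cos(th)]])
    t=Q.mean(0)-R@P.mean(0);return R,t,th,np.abs(P@R.T+t-Q).max()
E
python3 - <<'E'
from h import *
B=[cr(77,80,58),cr(441,86,58),cr(437,349,58),cr(69,345,58)]
R,t,th,e=fit([(65,90),(65,-90),(-65,-90),(-65,90)],B)
print("box",t,th,e,[np.linalg.norm(B[i]-B[i-1]).round(1) for i in range(4)])
for n,p in dict(press=(45,-70),edge=(40,-90),wedgeback=(40,-90-45)).items(): print(n,R@p+t)
W=[cr(520,90,3),cr(700,71,23),cr(706,157,23),cr(526,171,3)]
r,s,wh,e=fit([(20,45),(20,-45),(-20,-45),(-20,45)],W)
print("wedge",s,wh,e,[np.linalg.norm(W[i]-W[i-1]).round(1) for i in range(4)],"tip",r@(0,45)+s,"back",r@(0,-45)+s)
print("wedge in box frame",R.T@(s-t),R.T@(r@(0,45)+s-t),R.T@(r@(0,-45)+s-t))
for n,u,v,z in(("weight",351,274,30),("jar",350,164,60),("adapter",280,174,46),("sensor",267,281,28)): print(n,ray(u,v,z))
E
```

```text
box [533.47341997 167.18005473] 0.005282016886499303 1.0563489912556747 [np.float64(129.7), np.float64(178.0), np.float64(128.4), np.float64(178.7)]
press [578.8425317   97.41872087]
edge [573.94824129  77.39258991]
wedgeback [574.18593095  32.39321765]
wedge [587.86234126  -6.61245601] 0.08372169187865545 1.6780402337562919 [np.float64(41.3), np.float64(92.2), np.float64(43.3), np.float64(91.9)] tip [584.09926482  38.22992635] back [591.62541769 -51.45483837]
wedge in box frame [  53.47019186 -174.07736823] [  49.94402504 -129.21573487] [  56.99635868 -218.93900159]
weight [437.42391679   2.07057731  30.        ]
jar [721.72104204  10.47926518  60.        ]
adapter [695.16446381 193.2641779   46.        ]
sensor [414.6188646  221.32501014  28.        ]
```

```bash
python3 -m jog '[[0,0,0,0,0,-0.15,0],[0,0,0,0,0,-0.15,0],[0,0,0,0,0,-0.15,0],[0,0,0,0,0,-0.011,0],[-0.025,-0.043,0,0,0,0,0]]'
python3 -m jog '[[-0.025,-0.043,0,0,0,0,0],[-0.025,-0.043,0,0,0,0,0],[-0.025,-0.043,0,0,0,0,0],[-0.025,-0.043,0,0,0,0,0],[-0.025,-0.043,0,0,0,0,0]]'
python3 -m jog '[[-0.025,-0.043,0,0,0,0,0],[-0.025,-0.043,0,0,0,0,0],[-0.025,-0.043,0,0,0,0,0],[-0.025,-0.043,0,0,0,0,0],[-0.025,-0.043,0,0,0,0,0]]'
cat >> h.py <<'E'
def to(x,y,z):  # shift in tool axes (mm) to reach world TCP
    from scipy.spatial.transform import Rotation as Ro
    s=sense();q=s["ee_rot"];R=Ro.from_quat([q[1],q[2],q[3],q[0]])
    print(s["time_s"],s["eef_pos"].round(1),"F",s["force"].round(1),"axes x",R.as_matrix()[:,0].round(3),"y",R.as_matrix()[:,1].round(3),"shift",R.inv().apply(np.array([x,y,z])-s["eef_pos"]).round(1))
E
python3 -c "from h import *; to(594,-82,60)"
```

```text
time_s: 0.6
eef_pos: [220.1, 449.1, 241.8]
ee_rot: [-0.0, -0.043, 0.999, 0.0]
force: [1.8, 0.5, -0.6]
grip_width: 0.142
grip_force: 0.0
time_s: 1.1
eef_pos: [365.0, 241.9, 242.4]
ee_rot: [0.0, -0.04, 0.999, 0.0]
force: [0.4, 0.5, 0.0]
grip_width: 0.006
grip_force: 0.0
time_s: 1.6
eef_pos: [507.8, 38.0, 242.2]
ee_rot: [-0.0, -0.04, 0.999, 0.0]
force: [0.6, 1.0, 0.9]
grip_width: 0.003
grip_force: 0.0
1.6 [507.8  38.  242.2] F [0.6 1.  0.9] axes x [-0.997 -0.08   0.   ] y [-0.08   0.997  0.   ] shift [ -76.4 -126.5  182.2]
```

```bash
python3 -m jog '[[-0.025,-0.042,0,0,0,0,0],[-0.025,-0.042,0,0,0,0,0],[-0.026,-0.042,0,0,0,0,0],[0,0,0.045,0,0,0,0],[0,0,0.045,0,0,0,0]]'
python3 -m jog '[[0,0,0.045,0,0,0,0],[0,0,0.04,0,0,0,0],[0,0,0.01,0,0,0,0],[0,0,0,0,0,0,0],[0,0,0,0,0,0,0]]'
python3 - <<'E'
from h import *; import cv2
to(594,-82,18)
a=eyes.capture("scene")[:,:,::-1][140:380,120:440];cv2.imwrite("pics/s1.png",cv2.resize(a,None,fx=2.4,fy=2.4,interpolation=cv2.INTER_CUBIC))
E
```

```text
time_s: 2.1
eef_pos: [594.1, -80.6, 151.2]
ee_rot: [0.001, -0.039, 0.999, -0.0]
force: [0.5, 0.2, -0.1]
grip_width: -0.001
grip_force: 0.0
time_s: 2.6
eef_pos: [594.4, -79.5, 59.4]
ee_rot: [0.001, -0.042, 0.999, -0.001]
force: [-0.2, 0.3, 0.4]
grip_width: -0.001
grip_force: 0.0
2.6 [594.4 -79.5  59.4] F [-0.2  0.3  0.4] axes x [-0.997 -0.083 -0.003] y [-0.083  0.997 -0.001] shift [ 0.7 -2.4 41.4]
```

View pics/s1.png

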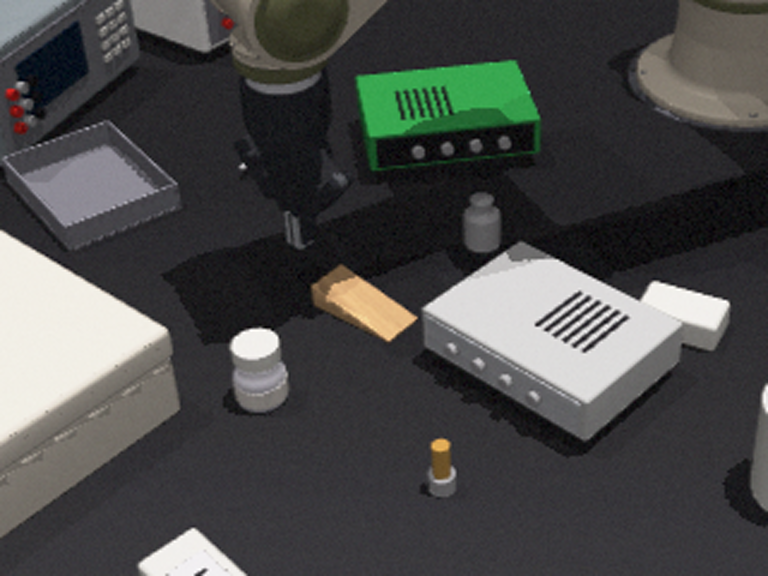

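The fingers are shut at crop (295,240), just behind the wedge's thick end at (325,285), and the way is clear. I'll lower and start pushing along the wedge's axis.

```bash
python3 -m jog '[[0,-0.002,0.025,0,0,0,0],[0,0,0.014,0,0,0,0],[0,0,0,0,0,0,0],[0,0.006,0,0,0,0,0],[0,0,0,0,0,0,0]]'
python3 -m jog '[[0,0.004,0,0,0,0,0],[0,0.004,0,0,0,0,0],[0,0.004,0,0,0,0,0],[0,0,0,0,0,0,0],[0,0,0,0,0,0,0]]'
python3 -m jog '[[0,0.005,0,0,0,0,0],[0,0.005,0,0,0,0,0],[0,0.005,0,0,0,0,0],[0,0.005,0,0,0,0,0],[0,0,0,0,0,0,0]]'
python3 - <<'E'
from h import *; import cv2
to(594,-82,20)
a=eyes.capture("top")[:,:,::-1][195:285,240:390];cv2.imwrite("pics/t1.png",cv2.resize(a,None,fx=5.3,fy=5.3,interpolation=cv2.INTER_CUBIC))
E
```

```text
time_s: 3.15
eef_pos: [593.5, -74.5, 19.5]
ee_rot: [0.001, -0.042, 0.999, -0.0]
force: [0.4, 0.0, -0.3]
grip_width: 0.001
grip_force: 0.0
time_s: 3.65
eef_pos: [592.0, -63.1, 18.3]
ee_rot: [-0.0, -0.042, 0.999, 0.0]
force: [0.6, -0.5, 0.3]
grip_width: 0.002
grip_force: 0.0
time_s: 4.15
eef_pos: [590.2, -42.5, 18.3]
ee_rot: [-0.0, -0.042, 0.999, 0.0]
force: [-0.1, 0.0, 0.2]
grip_width: 0.0
grip_force: 0.0
4.15 [590.2 -42.5  18.3] F [-0.1  0.   0.2] axes x [-0.996 -0.085  0.   ] y [-0.085  0.996  0.   ] shift [ -0.5 -39.7  -1.7]
```

View pics/t1.png

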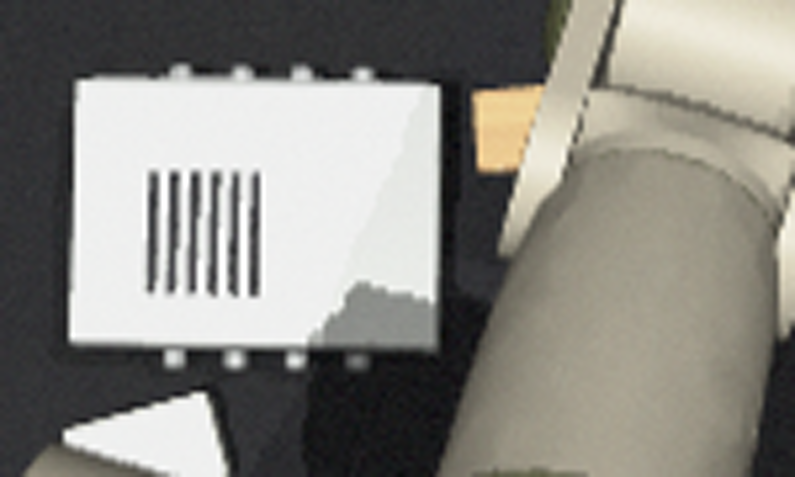

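The wedge moves straight with the finger, and its tip is at crop (477,131), about 15 mm short of the box. The box hasn't moved. I'll keep pushing.

```bash
python3 -m jog '[[0,0.005,0,0,0,0,0],[0,0.005,0,0,0,0,0],[0,0.005,0,0,0,0,0],[0,0.005,0,0,0,0,0],[0,0.005,0,0,0,0,0]]'
python3 -m jog '[[0,0.005,0,0,0,0,0],[0,0.005,0,0,0,0,0],[0,0.005,0,0,0,0,0],[0,0.005,0,0,0,0,0],[0,0.005,0,0,0,0,0]]'
python3 -m jog '[[0,0.003,0,0,0,0,0],[0,0.003,0,0,0,0,0],[0,0,0,0,0,0,0]]'
python3 - <<'E'
from h import *; import cv2
to(590,22,18)
a=eyes.capture("scene")[:,:,::-1][200:350,200:420];cv2.imwrite("pics/s2.png",cv2.resize(a,None,fx=3.6,fy=3.6,interpolation=cv2.INTER_CUBIC))
E
```

```text
time_s: 4.7
eef_pos: [588.1, -17.9, 18.3]
ee_rot: [-0.0, -0.042, 0.999, 0.0]
force: [-0.4, -0.4, -0.8]
grip_width: -0.001
grip_force: 0.3
time_s: 5.2
eef_pos: [586.0, 6.9, 18.3]
ee_rot: [-0.0, -0.042, 0.999, -0.0]
force: [0.5, -0.6, -0.7]
grip_width: -0.001
grip_force: 0.3
time_s: 5.5
eef_pos: [585.5, 12.9, 18.3]
ee_rot: [-0.0, -0.042, 0.999, 0.0]
force: [0.5, -0.2, -0.0]
grip_width: 0.003
grip_force: 0.0
5.5 [585.5  12.9  18.3] F [ 0.5 -0.2 -0. ] axes x [-0.996 -0.084  0.   ] y [-0.084  0.996  0.   ] shift [-5.2  8.7  0.3]
```

View pics/s2.png

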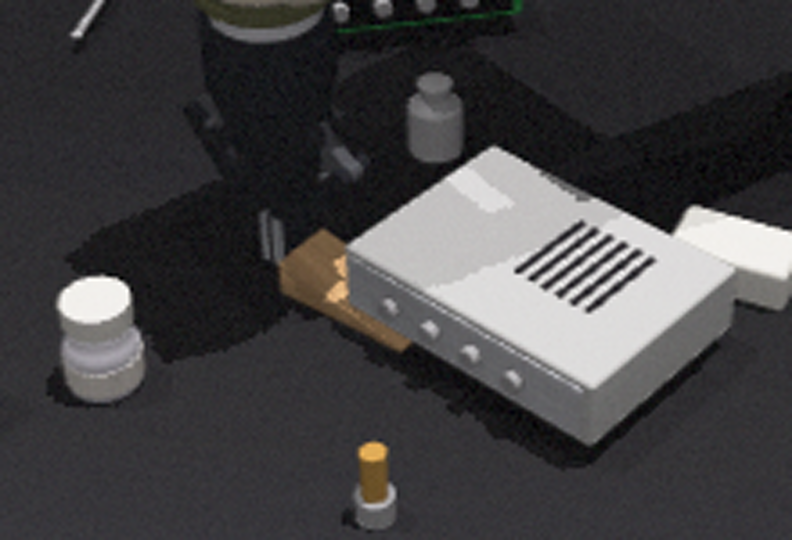

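The wedge is under the far-right corner, with its thin far corner visible at (408,348). The box is in place and the fingers are behind the thick end. I'll go in small steps now and watch the force.

```bash
for i in 1; do python3 -m jog '[[0,0.002,0,0,0,0,0],[0,0.002,0,0,0,0,0],[0,0.001,0,0,0,0,0],[0,0,0,0,0,0,0]]'; done
python3 -m jog '[[0,0.0015,0,0,0,0,0],[0,0,0,0,0,0,0]]'
python3 -m jog '[[0,0.0015,0,0,0,0,0],[0,0,0,0,0,0,0]]'
```

```text
time_s: 5.95
eef_pos: [585.1, 17.6, 18.3]
ee_rot: [-0.0, -0.042, 0.999, 0.0]
force: [-0.5, 0.3, -0.3]
grip_width: -0.002
grip_force: 0.0
time_s: 6.15
eef_pos: [585.0, 19.1, 18.3]
ee_rot: [-0.0, -0.042, 0.999, 0.0]
force: [0.1, 0.1, -0.2]
grip_width: -0.001
grip_force: 0.0
time_s: 6.35
eef_pos: [584.9, 20.6, 18.3]
ee_rot: [-0.0, -0.042, 0.999, 0.0]
force: [-0.6, 0.3, 0.4]
grip_width: 0.002
grip_force: 0.0
```

```bash
python3 -m jog '[[0,0.0015,0,0,0,0,0],[0,0,0,0,0,0,0]]'
python3 -m jog '[[0,0.0015,0,0,0,0,0],[0,0,0,0,0,0,0]]'
```

```text
time_s: 6.55
eef_pos: [584.8, 22.1, 18.3]
ee_rot: [0.0, -0.042, 0.999, -0.0]
force: [0.6, -0.7, 0.1]
grip_width: 0.003
grip_force: 0.0
time_s: 6.75
eef_pos: [584.6, 23.2, 18.3]
ee_rot: [-0.0, -0.042, 0.999, -0.0]
force: [0.0, -2.7, 0.4]
grip_width: -0.002
grip_force: 1.4
```

Contact came at 23 mm, just where the geometry predicted. I'll push one more millimetre for a snug fit.

```bash
python3 -m jog '[[0,0.001,0,0,0,0,0],[0,0,0,0,0,0,0]]'
python3 -m jog '[[0,0.001,0,0,0,0,0],[0,0,0,0,0,0,0],[0,0,0,0,0,0,0]]'
```

```text
time_s: 6.95
eef_pos: [584.6, 23.9, 18.3]
ee_rot: [-0.0, -0.042, 0.999, -0.0]
force: [-0.9, -5.5, -0.6]
grip_width: 0.003
grip_force: 2.8
time_s: 7.25
eef_pos: [584.7, 24.7, 18.3]
ee_rot: [0.0, -0.042, 0.999, -0.001]
force: [0.4, -6.6, -1.0]
grip_width: 0.001
grip_force: 3.1
```

```bash
python3 -m jog '[[0,-0.01,0,0,0,0,0],[0,-0.02,0,0,0,0,0],[0,0,-0.045,0,0,0,0],[0,0,-0.045,0,0,0,0],[0,0,0,0,0,0,0]]'
python3 - <<'E'
from h import *; import cv2
to(579,97,100)
a=eyes.capture("top")[:,:,::-1][195:285,240:390];cv2.imwrite("pics/t2.png",cv2.resize(a,None,fx=5.3,fy=5.3,interpolation=cv2.INTER_CUBIC))
a=eyes.capture("scene")[:,:,::-1][200:350,200:420];cv2.imwrite("pics/s3.png",cv2.resize(a,None,fx=3.6,fy=3.6,interpolation=cv2.INTER_CUBIC))
E
```

```text
time_s: 7.75
eef_pos: [589.8, -5.2, 114.3]
ee_rot: [0.005, -0.042, 0.999, -0.001]
force: [-0.4, -0.1, -0.7]
grip_width: 0.0
grip_force: 0.0
7.75 [589.8  -5.2 114.3] F [-0.4 -0.1 -0.7] axes x [-0.996 -0.084 -0.01 ] y [-0.084  0.996 -0.002] shift [  2.3 102.8  14. ]
```

View pics/t2.png

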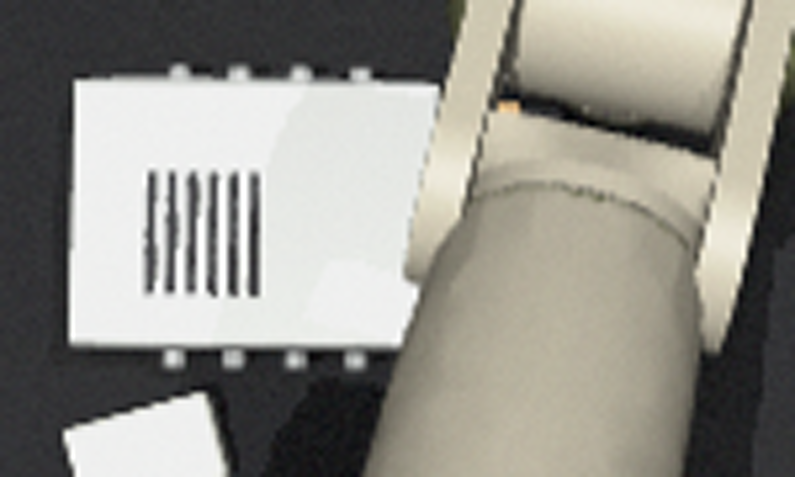

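View pics/s3.png

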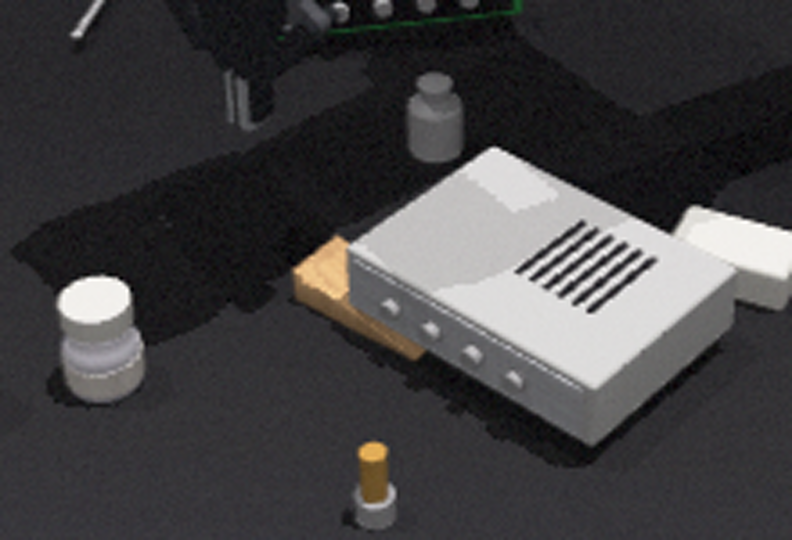

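The box hasn't moved, give or take 2 mm. The wedge lies flat under the corner, its thick end at (320,270) in the scene crop. Next I'll go over the press point and down.

```bash
python3 -m jog '[[0.001,0.035,0,0,0,0,0],[0.001,0.034,0,0,0,0,0],[0,0.034,0,0,0,0,0],[0,0,0,0,0,0,0]]'
python3 -m jog '[[0,0,0.02,0,0,0,0],[0,0,0.015,0,0,0,0],[0,0,0,0,0,0,0],[0,0,0.003,0,0,0,0],[0,0,0,0,0,0,0]]'
python3 -c "from h import *; to(579,97,69)"
```

```text
time_s: 8.25
eef_pos: [574.9, 101.4, 106.6]
ee_rot: [-0.002, -0.044, 0.999, 0.001]
force: [-0.4, -1.0, -0.0]
grip_width: -0.002
grip_force: 0.0
time_s: 8.75
eef_pos: [576.2, 97.7, 70.1]
ee_rot: [-0.0, -0.042, 0.999, 0.0]
force: [-0.1, 0.3, 0.6]
grip_width: 0.0
grip_force: 0.0
8.75 [576.2  97.7  70.1] F [-0.1  0.3  0.6] axes x [-0.996 -0.084  0.001] y [-0.084  0.996  0.   ] shift [-2.7 -0.9  1.1]
```

```bash
for i in 1; do python3 -m jog '[[0,0,0.001,0,0,0,0],[0,0,0,0,0,0,0]]'; python3 -m jog '[[0,0,0.001,0,0,0,0],[0,0,0,0,0,0,0],[0,0,0,0,0,0,0]]'; done
```

```text
time_s: 8.95
eef_pos: [576.4, 97.9, 69.5]
ee_rot: [0.0, -0.042, 0.999, -0.0]
force: [0.8, 0.4, 0.8]
grip_width: -0.003
grip_force: 0.0
time_s: 9.25
eef_pos: [576.5, 98.0, 69.1]
ee_rot: [0.0, -0.042, 0.999, -0.0]
force: [-1.8, -0.6, 6.0]
grip_width: -0.0
grip_force: 2.7
```

```bash
python3 -m jog '[[0,0,0.001,0,0,0,0],[0,0,0,0,0,0,0],[0,0,0,0,0,0,0]]'; python3 -m jog '[[0,0,0,0,0,0,0],[0,0,0,0,0,0,0],[0,0,0,0,0,0,0],[0,0,0,0,0,0,0],[0,0,0,0,0,0,0]]'
python3 - <<'E'
from h import *; import cv2
to(579,97,69)
a=eyes.capture("scene")[:,:,::-1][200:350,200:420];cv2.imwrite("pics/s4.png",cv2.resize(a,None,fx=3.6,fy=3.6,interpolation=cv2.INTER_CUBIC))
E
```

```text
time_s: 9.55
eef_pos: [576.6, 98.0, 69.0]
ee_rot: [0.001, -0.042, 0.999, -0.0]
force: [-5.0, -1.1, 14.0]
grip_width: 0.003
grip_force: 6.6
time_s: 10.05
eef_pos: [576.6, 98.0, 69.0]
ee_rot: [0.0, -0.042, 0.999, -0.0]
force: [-5.6, -0.6, 13.4]
grip_width: -0.0
grip_force: 6.6
10.05 [576.6  98.   69. ] F [-5.6 -0.6 13.4] axes x [-0.996 -0.084 -0.001] y [-0.084  0.996 -0.   ] shift [-2.3 -1.2 -0. ]
```

View pics/s4.png

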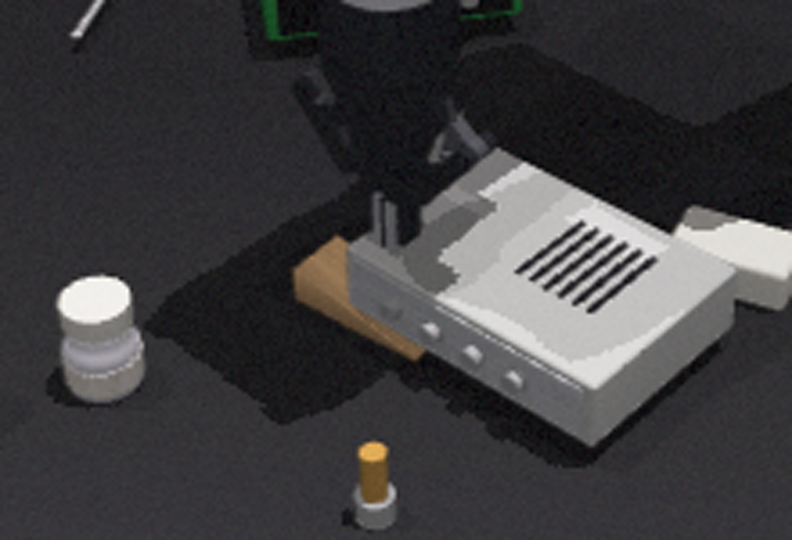

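The fingertips press on the corner at (390,240) with a steady 13 N. The contact height of 69 mm matches a level top, and box and wedge stay put.

```bash
python3 -c "
from rig import finish_job; print(finish_job())"
```

```text
the job is handed in; nothing more can be done
None
```

I handed the job in with the wedge pushed under the bare corner and the fingertips still pressing there at a steady 13 N or so; the box looked firm and level and within about 2 mm of its start, but no verdict was returned.

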